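Wedge the rocking banding wheel

ROBOT

A 6-joint arm with a two-finger parallel gripper is mounted at the origin on the work surface. World frame = base frame: x ahead of the robot, y to its left, z up, the work surface at z = 0. Lengths are in m, angles in rad, forces in N, time in s.
With the tool pointing down it reaches from about 0.3 to 0.875 m from the base axis. Payload 6.4 kg.
Tool frame: the origin (TCP) lies midway between the tips of the shut fingers; the grasp point (between the pads) lies 19 mm behind it; z points along the fingers, y is the line along which they close (so a half turn about z gives the same grasp; the last joint's range is limited). The gripper opens to 85 mm and grips with 20 to 120 N. Pads are 22 mm wide; open, the fingers measure 114 mm over their backs; the gripper's body (76 mm by 85 mm) begins 54 mm behind the grasp point. The pads swing forward as they close: fully open they stand 13 mm farther back than shut.
Start: joints at [-1.448, 0.181, 1.607, -0, 1.354, -0.206], TCP at [0.186, -0.544, 0.231] pointing down, gripper open.
Joint ranges: [-2.99, 2.99], [-0.89, 2.07], [0.3, 2.58], [-1.14, 4.28], [0, 2.63], [-3.12, 3.12]. Speed limits (rad/s): [2.57, 2.57, 3.01, 3.14, 3.14, 3.14].

INTERFACE

Orientations are given as a unit quaternion [w, x, y, z].
In Python, from bench import status, camera, ctrl gives the robot as it stands. The module is installed in compiled form; this text tells all that it offers.
- The arm moves only by the shell command python3 -m handwheel 'ROWS'. ROWS is JSON, a list that holds one entry, the list of rows, each a list of 7 numbers: the opening, from -1 (shut) to 1 (fully open), then the shift along the tool's x, y, z in cm, then the turn, a rotation vector about the tool's x, y, z in degrees. A call has 1 to 10 rows; each row is the pose to reach, as a shift and turn from the pose commanded when the call began, along the tool's axes at that moment; what a row does not reach only later rows make up. A row lasts 1/8 s, in which the tool goes at most 62.5 mm and 10.7 degrees, less where a joint would pass 70% of its speed; a pose out of reach is approached as far as the arm can. A call with a gripper value outside its range is refused whole. The fingers move at their own pace and stop on an object; the grip force is fixed at half the most. Time passes only in rows, so rows that repeat a pose let the fingers close. It gives the time, the measured TCP pose, the force, the opening and the grip force at its end, in the units of the state.
- status.get_obs(): the state, without advancing time (a new reading comes with each control period).
- camera(name): name is "scene" or "top" or "wrist"; returns a dict with "frame" (420x560x3 uint8, blue, green, red), "depth" (420x560 float32, m along the optical axis (not along the pixel's ray), 0 where there is no reading), "fx", "fy", "cx", "cy" (pixels), "extrinsics" (4x4, takes a point from camera to world coordinates); the wrist camera has in their place "hand_eye" (4x4, takes a point from camera to tool coordinates, whose origin is the TCP and whose axes are the flange's). Camera axes: x right, y down, z forward; pixel columns grow to the right and rows downward; lengths in m; the calibration is good to about 2 mm. A picture is of the moment at which its call begins: read the wrist's pose just before it.
- ctrl.hand_in(): hands the job in; it is judged then, once.
The state is a dict: "time_s": time; "q": joint angles; "dq": joint speeds; "joint_efforts": joint torques, N m; "eef_pos": TCP position; "eef_rot": TCP orientation; "wrist_force": force on the tool from outside, world axes, zero at the start; "torque": the same for the moment, N m; "opening": opening from 0.0 (shut) to 1.0 (fully open); "grasp_force": force on a finger pad.
Only numpy, scipy, OpenCV 4.12 (cv2) and the standard library are available. Lean on these libraries where they do the work, as an engineer would, in place of code of your own. Each camera call takes 0.05 s, during which the arm holds its last target. There are 200 camera calls.

TASK

One of the four feet of the potter's banding wheel has lost its rubber pad and hangs just clear of the table, so the wheel rocks. Push the loose wooden wedge along the table, thin end first, under that foot until it is snug, so that the foot rests firmly on the wedge and the rocking stops. Only push the wedge, do not pick it up; do not shove the wheel along the table or jack it out of level, leave the other things where they lie, and finish with the hand clear.

Things in the scene. Friction and masses are not known exactly. Their poses are not given: they have to be found in the camera images.
- wheel: loose potter's banding wheel with a bowl stuck on its fixed head, about 1.6 kg in all. Four dark steel arms form a cross; each ends 130 mm from the centre in a round foot, 27 mm high. Origin: on the axis at table height. The -x foot has no pad; the +x, +y and -y feet stand on 8 mm black rubber pads. It rests level on these three; 1 to 2 N down on the bare foot rocks it. It may slide if the wedge is driven far in
- wheel_head (a point): centre of the top of the wheel's aluminium head, 83 mm above the table: head of 80 mm radius, 13 mm thick, bowl on it of 65 mm radius reaching 128 mm above the table; both overhang the arms, but not the feet
- bare_foot (a point): centre of the flat underside of the foot without a pad: 8 mm above the table, foot radius 12 mm. Axes as those of the wheel: +x points from this foot to the wheel's axis
- wedge: loose light-wood wedge, 90 mm long, 50 mm wide, about 50 g, on the table outside the bare foot, roughly pointing at it. Origin: centre of its underside. x runs along its length: thin edge (2 mm) at x = +45 mm, upright back face (20 mm high) at x = -45 mm; the top slopes evenly between, 1 in 5. Centre of mass 12 mm from the origin towards the back. It stays where it is left by friction
- wedge_touch (a point): point on the wedge's slope, mid-width, 8 mm above the table, 30 mm behind the thin edge (x = +15 mm on the wedge): where the slope first meets the foot's outer edge, i.e. when this point is 12 mm outside the foot's centre; the wedge's origin is then 27 mm outside the foot's centre
- block: plain rectangular wooden block, 90 x 50 x 20 mm, of the same wood and plan size as the wedge but without a slope; a bystander. Origin: centre of its underside
- brush: glaze brush with a wooden handle, 170 mm long, lying on the table; a bystander
- cup: small open clay cup, 72 mm across, 60 mm high; a bystander. Origin: centre of its underside
Things that resemble listed ones, but are neither listed nor needed, are in the scene too. Leave any green or pink look-alike of the wedge alone.

How it is judged:
By the outcome, as a careful person would: the job done as asked, in the order asked, and still so for the second after the job is handed in, with the robot touching nothing.
It also fails if it takes over 72 s, if anything falls off the work surface, if the arm or the gripper's body presses on something with over 40 N, if the wrist force passes 120 N, or if a joint passes its speed limit or range.

## Working session

There is one attempt and no reset: what is moved stays moved. The work goes in short steps, Python scripts to look and compute and a shell command to move; the robot and the scene stay as the last step left them, time stands still between calls to the robot, and variables do not carry over. Pictures are saved under pics/ and viewed, at most 10 in all, crops included, and the job is handed in when it is done.

```bash
mkdir -p pics
cat > h.py <<'E'
import numpy as np,cv2
from scipy.spatial.transform import Rotation as R
from bench import status,camera,ctrl
def T():
    o=status.get_obs();q=o["eef_rot"];M=np.eye(4);M[:3,:3]=R.from_quat([q[1],q[2],q[3],q[0]]).as_matrix();M[:3,3]=o["eef_pos"];return M
def grab(n):
    t=T();c=camera(n);c["X"]=t@c["hand_eye"] if n=="wrist" else c["extrinsics"];return c
def ray(c,u,v,z):
    d=c["X"][:3,:3]@np.array([(u-c["cx"])/c["fx"],(v-c["cy"])/c["fy"],1]);o=c["X"][:3,3]
    return o+d*(z-o[2])/d[2]
E
python3 - <<'E'
from h import *
import pickle
for n in("scene","top"):
    c=grab(n);cv2.imwrite(f"pics/{n}0.png",c["frame"]);pickle.dump(c,open(n+".pkl","wb"))
    print(n,c["X"].round(3).tolist(),c["fx"])
print(T().round(3))
E
```

```text
scene [[0.48, 0.655, -0.584, 1.113], [0.877, -0.372, 0.303, -0.345], [-0.019, -0.658, -0.753, 0.732], [0.0, 0.0, 0.0, 1.0]] 399.1300683529045
top [[-0.009, -0.986, 0.168, 0.489], [-1.0, 0.005, -0.022, -0.076], [0.021, -0.168, -0.986, 0.845], [0.0, 0.0, 0.0, 1.0]] 431.4620017704405
[[ 0.946  0.323 -0.     0.186]
 [ 0.323 -0.946  0.002 -0.544]
 [ 0.    -0.002 -1.     0.23 ]
 [ 0.     0.     0.     1.   ]]
```

View pics/top0.png

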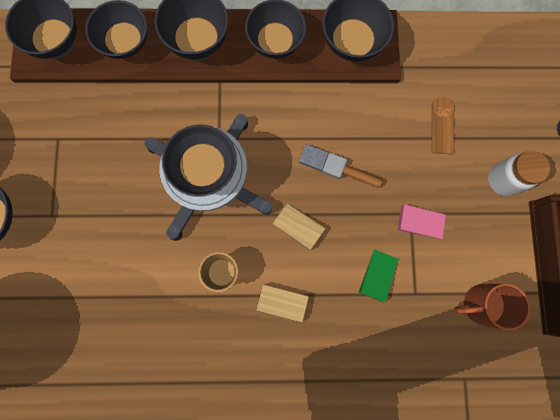

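View pics/scene0.png

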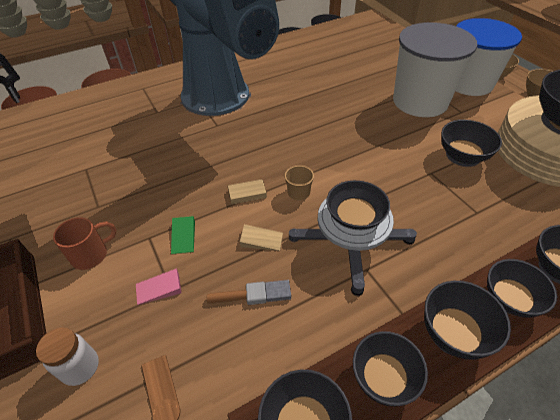

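Candidates for the wedge are: wood piece A at top (300,227) / scene (262,238), wood piece B at top (284,302) / scene (247,191), plus the green (380,276) and pink (422,221) look-alikes. A points at the foot at top (262,205), so it's probably the wedge and B the block. I'll check this with a crop and the depth.

Run:
```python
from h import *
import pickle
s=pickle.load(open("scene.pkl","rb"));t=pickle.load(open("top.pkl","rb"))
a=cv2.resize(s["frame"][170:300,220:420],None,fx=4,fy=4,interpolation=cv2.INTER_CUBIC)[:520]
b=cv2.resize(t["frame"][110:325,140:340],None,fx=3,fy=3)
cv2.imwrite("pics/crop_s.png",a);cv2.imwrite("pics/crop_t.png",b[:,:])
# depth height field
v,u=np.mgrid[0:420,0:560]
def cloud(c):
    d=c["depth"];P=np.stack([(u-c["cx"])/c["fx"]*d,(v-c["cy"])/c["fy"]*d,d],-1)
    return P@c["X"][:3,:3].T+c["X"][:3,3]
P=cloud(t);hsv=cv2.cvtColor(t["frame"],cv2.COLOR_BGR2HSV)
for n,(x,y) in dict(A=(300,227),B=(284,302)).items():
    print(n,hsv[y,x],hsv[y,x+60 if n=="B" else x+45])
    m=np.zeros((420,560),bool);m[y-28:y+28,x-34:x+34]=1
    m&=(hsv[...,2]>165)&(P[...,2]<.04)
    k,l,st,ce=cv2.connectedComponentsWithStats(m.astype(np.uint8));i=1+st[1:,4].argmax();m=l==i
    r=cv2.minAreaRect(np.argwhere(m)[:,::-1].astype(np.float32));bx=cv2.boxPoints(r)
    print(r);Q=P[m];C=np.c_[Q[:,:2]-Q[:,:2].mean(0),np.ones(len(Q))]
    print("mean",Q.mean(0).round(4),"plane",np.linalg.lstsq(C,Q[:,2],rcond=None)[0].round(3))
    print([ray(t,*p,.01).round(3).tolist() for p in bx])
# wheel foot points
for n,p in dict(br=(262,205),tr=(240,123),tl=(153,146),bl=(175,232)).items(): print(n,ray(t,*p,.027).round(4),P[p[1],p[0]].round(3))
print(P[370,150],P[250,330])
```

```text
A [ 19 110 199] [ 15 140 148]
((298.33160400390625, 225.6942138671875), (46.01475143432617, 25.349275588989258), 34.592288970947266)
mean [ 0.6013 -0.1329  0.01  ] plane [-0.117 -0.16   0.01 ]
[[0.607, -0.082, 0.01], [0.649, -0.111, 0.01], [0.596, -0.184, 0.01], [0.556, -0.155, 0.01]]
B [ 19 113 205] [ 15 136 137]
((281.97344970703125, 303.1017761230469), (47.28704071044922, 26.293949127197266), 14.620874404907227)
mean [ 0.4543 -0.0992  0.0188] plane [0.    0.003 0.019]
[[0.442, -0.05, 0.01], [0.489, -0.063, 0.01], [0.466, -0.149, 0.01], [0.419, -0.136, 0.01]]
br [ 0.6401 -0.0623  0.027 ] [ 0.64  -0.062  0.027]
tr [ 0.8063 -0.0189  0.027 ] [ 0.807 -0.019  0.026]
tl [0.7589 0.1513 0.027 ] [0.758 0.151 0.029]
bl [0.5888 0.1029 0.027 ] [0.589 0.103 0.027]
[ 0.33362753  0.14759608 -0.00224252] [ 0.55491443 -0.19554855 -0.00327843]
```

View pics/crop_s.png

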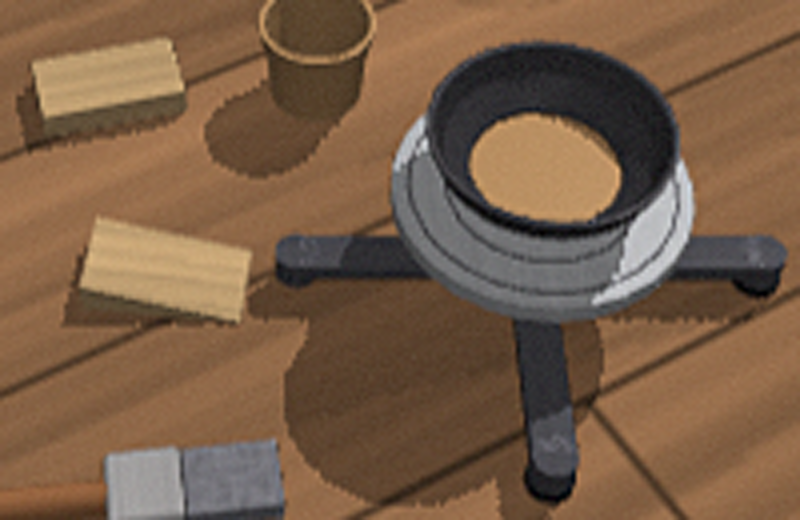

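View pics/crop_t.png

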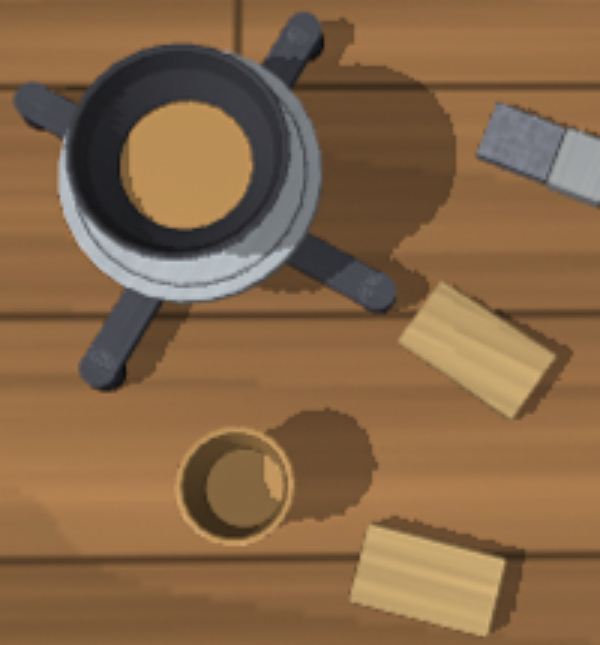

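Crop: A (top-crop ~(475,350)) slopes, with its thin end towards the bare foot at ~(378,290). Depth gives it a slope of 0.198, falling along heading 54°, while B is flat at 19 mm. So A is the wedge, centre ≈(0.602,-0.133), and the wheel's axis heading is ≈60.7°. I'll go above the space behind the wedge.

```bash
python3 -m handwheel '[[[-0.4,46.9,-21.4,0,0,0,-35],[-0.4,46.9,-21.4,0,0,0,-35],[-0.4,46.9,-21.4,0,0,0,-35],[-0.4,46.9,-21.4,0,0,0,-35],[-0.4,46.9,-21.4,0,0,0,-35],[-0.4,46.9,-21.4,0,0,0,-35],[-0.4,46.9,-21.4,0,0,0,-35],[-0.4,46.9,-21.4,0,0,0,-35],[-0.4,46.9,-21.4,0,0,0,-35],[-0.4,46.9,-21.4,0,0,0,-35]]]'
python3 - <<'E'
from h import *
import pickle
print(T().round(3),status.get_obs()["opening"])
c=grab("wrist");pickle.dump(c,open("w1.pkl","wb"));cv2.imwrite("pics/w1.png",c["frame"]);print(c["hand_eye"].round(3))
E
```

```text
time_s: 1.35
eef_pos: [0.5604, -0.1896, 0.2307]
eef_rot: [-0.0, 0.891, 0.454, -0.001]
wrist_force: [-0.6, -0.0, -0.3]
opening: 0.298
grasp_force: 0.0
[[ 0.588  0.809 -0.001  0.56 ]
 [ 0.809 -0.588  0.    -0.19 ]
 [-0.001 -0.001 -1.     0.231]
 [ 0.     0.     0.     1.   ]] 0.2981497050374272
[[ 0.001 -0.952 -0.305  0.078]
 [ 1.     0.001  0.    -0.001]
 [-0.    -0.305  0.952 -0.143]
 [ 0.     0.     0.     1.   ]]
```

View pics/w1.png

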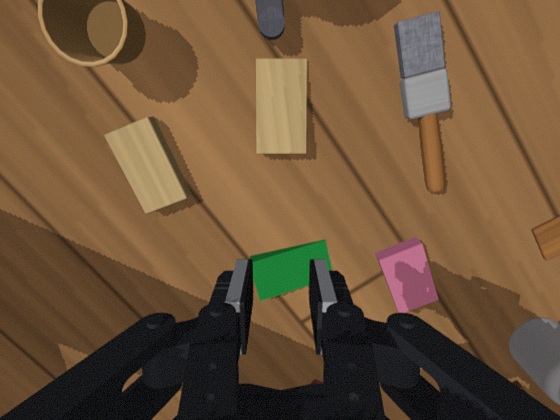

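The wrist view shows the wedge at (257–307, 58–153), the bare foot above it at (271,24), and the fingers at (240,290) and (320,290).

Run:
```python
from h import *
import pickle
c=pickle.load(open("w1.pkl","rb"));f=c["frame"];h=cv2.cvtColor(f,cv2.COLOR_BGR2HSV)
m=np.zeros((420,560),np.uint8);m[50:165,245:318]=(h[50:165,245:318,2]>160)
k,l,st,ce=cv2.connectedComponentsWithStats(m);i=1+st[1:,4].argmax()
r=cv2.minAreaRect(np.argwhere(l==i)[:,::-1].astype(np.float32));bx=cv2.boxPoints(r);bx=bx[np.argsort(bx[:,1])]
print(bx.round(1).tolist())
w=[ray(c,*p,z) for p,z in zip(bx,(.002,.002,.02,.02))]
th=(w[0]+w[1])/2;bk=(w[2]+w[3])/2;d=th-bk;print("thin",th.round(4),"back",bk.round(4),"len",np.linalg.norm(d[:2]),"ang",np.degrees(np.arctan2(d[1],d[0])))
# foot in wrist view: dark blob
g=((h[:,:,2]<95)&(h[:,:,1]<90))[:45,240:305];ys,xs=np.nonzero(g);xs=xs+240
print("foot tip",ys.max(),"cols",[ (y,xs[ys==y].min(),xs[ys==y].max()) for y in (2,10,18,24,30,36) if (ys==y).any()])
# wheel from top view: head circle & arms
t=pickle.load(open("top.pkl","rb"))
ft=ray(c,271,38,.022);print("foot outer",ft.round(4))
X=T();I=np.linalg.inv(X)
for n,p in dict(thin=th,back=bk,foot=ft).items():print(n,(I@np.r_[p,1])[:3].round(4))
```

```text
[[256.0, 59.0], [306.0, 59.0], [256.0, 153.0], [306.0, 153.0]]
thin [ 0.6266 -0.0969  0.002 ] back [ 0.574  -0.1693  0.02  ] len 0.08950401480066769 ang 54.0080584515232
foot tip 39 cols [(2, np.int64(256), np.int64(282)), (10, np.int64(257), np.int64(283)), (18, np.int64(258), np.int64(284)), (24, np.int64(258), np.int64(284)), (30, np.int64(260), np.int64(283)), (36, np.int64(264), np.int64(279))]
foot outer [ 0.6285 -0.0788  0.022 ]
thin [ 0.1152 -0.0011  0.2287]
back [ 0.0257 -0.0008  0.2107]
foot [ 0.131  -0.0103  0.2087]
```

```bash
python3 -m handwheel '[[[-0.4,0,0,6,0,0,0],[-0.4,0,0,12,0,0,0],[-0.4,0,0,17,0,0,0],[-0.4,0,0,21,0,0,0],[-0.4,0,0,22,0,0,0],[-0.4,0,0,22.6,0,0,0],[-0.4,0,0,22.6,0,0,0]]]'
python3 -m handwheel '[[[-0.4,0.5,0,0,0,0,0],[-0.4,0.9,0,0,0,0,0],[-0.4,1.2,0,0,0,0,0],[-0.4,1.5,0,0,0,0,0],[-0.4,1.8,0,0,0,0,0],[-0.4,1.8,0,0,0,0,0]]]'
python3 - <<'E'
from h import *
import pickle
print(T().round(4))
c=grab("wrist");pickle.dump(c,open("w2.pkl","wb"));cv2.imwrite("pics/w2.png",c["frame"])
E
```

```text
time_s: 2.28
eef_pos: [0.5612, -0.1913, 0.0067]
eef_rot: [0.001, 0.892, 0.452, 0.001]
wrist_force: [0.0, 0.2, 0.9]
opening: 0.302
grasp_force: 0.0
time_s: 3.02
eef_pos: [0.5712, -0.1754, 0.0052]
eef_rot: [-0.0, 0.892, 0.453, 0.0]
wrist_force: [-0.3, -0.8, 0.1]
opening: 0.299
grasp_force: 0.0
[[ 5.899e-01  8.075e-01 -1.000e-04  5.712e-01]
 [ 8.075e-01 -5.899e-01  2.000e-04 -1.754e-01]
 [ 1.000e-04 -1.000e-04 -1.000e+00  5.200e-03]
 [ 0.000e+00  0.000e+00  0.000e+00  1.000e+00]]
```

View pics/w2.png

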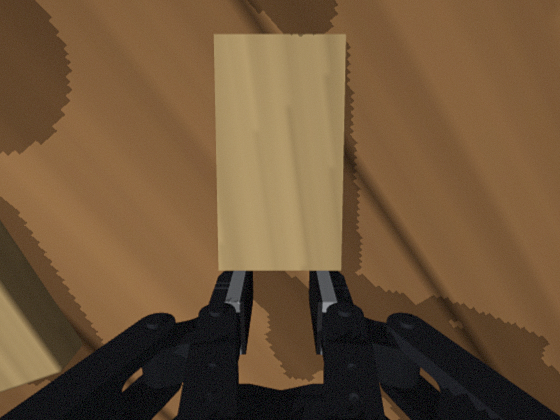

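The fingers (235,285) and (322,285) touch the back face (row 270), and the wedge is square to the hand. I'll push most of the way while turning, then re-measure.

```bash
python3 -m handwheel '[[[-0.4,0.4,0,0,0,0,-0.9],[-0.4,0.8,0,0,0,0,-1.8],[-0.4,1.2,-0.05,0,0,0,-2.8],[-0.4,1.6,-0.1,0,0,0,-3.8],[-0.4,2.0,-0.1,0,0,0,-4.7],[-0.4,2.4,-0.15,0,0,0,-5.6],[-0.4,2.8,-0.15,0,0,0,-6.6],[-0.4,3.0,-0.2,0,0,0,-6.7],[-0.4,3.0,-0.2,0,0,0,-6.7]]]'
python3 - <<'E'
from h import *
import pickle
X=T();print(X.round(4))
c=grab("wrist");s=grab("scene");t=grab("top");pickle.dump((c,s,t,X),open("w3.pkl","wb"))
a=cv2.resize(s["frame"][205:265,230:330],None,fx=5,fy=5,interpolation=cv2.INTER_CUBIC)
b=cv2.resize(t["frame"][180:250,225:325],None,fx=3,fy=3,interpolation=cv2.INTER_CUBIC)
w=cv2.resize(c["frame"],(400,300))
o=np.zeros((600,710,3),np.uint8);o[:300,:500]=a;o[300:510,:300]=b;o[300:,305:705]=w;cv2.imwrite("pics/w3.png",o)
E
```

```text
time_s: 4.2
eef_pos: [0.5872, -0.1501, 0.0053]
eef_rot: [-0.0, 0.864, 0.504, 0.0]
wrist_force: [-0.3, -0.0, 0.1]
opening: 0.301
grasp_force: 0.0
[[ 4.917e-01  8.708e-01 -0.000e+00  5.872e-01]
 [ 8.708e-01 -4.917e-01  1.000e-04 -1.501e-01]
 [ 1.000e-04 -1.000e-04 -1.000e+00  5.300e-03]
 [ 0.000e+00  0.000e+00  0.000e+00  1.000e+00]]
```

View pics/w3.png

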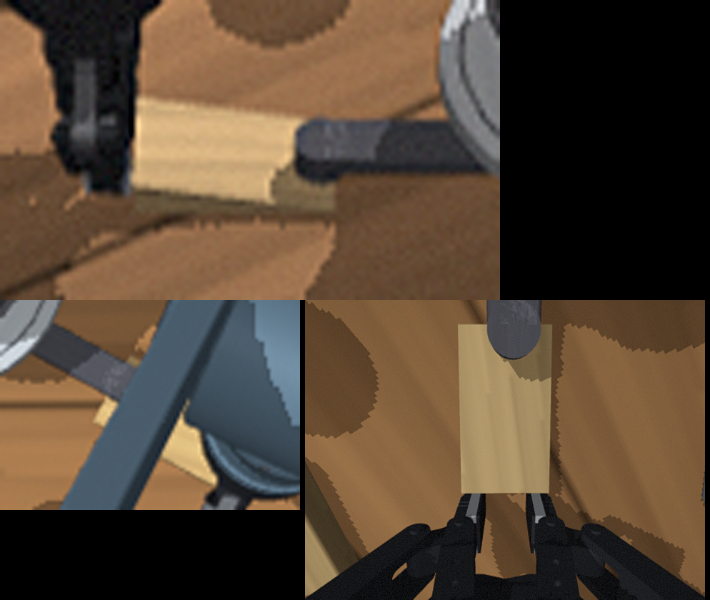

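The foot (scaled wrist pane at (513,350)) is over the wedge's thin end, nearly centred and parallel. Next I'll measure the remaining distance.

Run:
```python
from h import *
import pickle
c,s,t,X=pickle.load(open("w3.pkl","rb"));I=np.linalg.inv(X)
h=cv2.cvtColor(c["frame"],cv2.COLOR_BGR2HSV)
g=((h[:,:,2]<110)&(h[:,:,1]<90))[:110,240:345];ys,xs=np.nonzero(g);xs+=240;print("tip row",ys.max(),xs[ys==ys.max()].mean())
m=np.zeros((420,560),np.uint8);m[30:285,200:360]=h[30:285,200:360,2]>150
k,l,st,ce=cv2.connectedComponentsWithStats(m);i=1+st[1:,4].argmax();print(st[i])
tl=lambda u,v,z:((I@np.r_[ray(c,u,v,z),1])[:3]*1000).round(1)
x,y,w,hh,_=st[i];u=x+w/2
print("thin",tl(u,y,.002),"back",tl(u,y+hh,.02))
u=xs[ys==ys.max()].mean()
for z in(.008,.015,.022,.027):print("tip",z,tl(u,ys.max()+1,z))
for r in(5,30,55):print(r,[tl(e,r,.027) for e in(xs[ys==r].min(),xs[ys==r].max())])
d=c["depth"];print(d[40,291],d[ys.max()-4,291])
```

```text
tip row 82 290.5
[  214    34   130   237 24283]
thin [100.9  -1.8   3.3] back [ 10.6  -1.8 -14.7]
tip 0.008 [83.2  2.5 -2.7]
tip 0.015 [83.   2.3 -9.7]
tip 0.022 [ 82.7   2.1 -16.7]
tip 0.027 [ 82.5   2.  -21.7]
5 [array([105. ,  -9.1, -21.7]), array([105. ,  13.9, -21.7])]
30 [array([ 98.1,  -9.2, -21.7]), array([ 98.1,  13.9, -21.7])]
55 [array([ 90.9,  -8.4, -21.7]), array([ 90.9,  13.6, -21.7])]
0.10967239 0.11388407
```

```bash
python3 -m handwheel '[[[-0.4,0.3,0,0,0,0,0],[-0.4,0.6,0,0,0,0,0],[-0.4,0.9,0,0,0,0,0],[-0.4,1.1,0,0,0,0,0],[-0.4,1.1,0,0,0,0,0]]]'
for i in 1; do python3 -m handwheel '[[[-0.4,0.1,0,0,0,0,0],[-0.4,0.1,0,0,0,0,0]]]';python3 -m handwheel '[[[-0.4,0.1,0,0,0,0,0],[-0.4,0.1,0,0,0,0,0]]]'; done
python3 - <<'E'
from h import *
import pickle
X=T();print(X.round(4));I=np.linalg.inv(X)
c=grab("wrist");pickle.dump((c,X),open("w4.pkl","wb"))
h=cv2.cvtColor(c["frame"],cv2.COLOR_BGR2HSV)
g=((h[:,:,2]<110)&(h[:,:,1]<90))[:140,240:345];ys,xs=np.nonzero(g);xs+=240
tl=lambda u,v,z:((I@np.r_[ray(c,u,v,z),1])[:3]*1000).round(1)
u=xs[ys==ys.max()].mean();print(ys.max(),u,"tip",tl(u,ys.max()+1,.015))
cv2.imwrite("pics/w4.png",c["frame"])
E
```

```text
time_s: 4.97
eef_pos: [0.5927, -0.1405, 0.0053]
eef_rot: [0.0, 0.864, 0.504, 0.0]
wrist_force: [-0.3, 0.1, -1.3]
opening: 0.306
grasp_force: 0.0
time_s: 5.22
eef_pos: [0.5931, -0.1398, 0.0053]
eef_rot: [-0.0, 0.864, 0.504, 0.0]
wrist_force: [0.0, -0.1, -1.0]
opening: 0.302
grasp_force: 0.0
time_s: 5.48
eef_pos: [0.5936, -0.139, 0.0053]
eef_rot: [0.0, 0.864, 0.504, 0.0]
wrist_force: [0.2, 0.0, 0.0]
opening: 0.301
grasp_force: 0.0
[[ 0.4919  0.8707  0.      0.5936]
 [ 0.8707 -0.4919  0.     -0.139 ]
 [ 0.      0.     -1.      0.0053]
 [ 0.      0.      0.      1.    ]]
122 291.0 tip [69.   2.6 -9.7]
```

```bash
python3 -m handwheel '[[[-0.4,0.1,0,0,0,0,0],[-0.4,0.1,0,0,0,0,0]]]'|sed -n '2p;4p';python3 -m handwheel '[[[-0.4,0.1,0,0,0,0,0],[-0.4,0.1,0,0,0,0,0]]]'|sed -n '2p;4p'
python3 - <<'E'
from h import *
X=T();I=np.linalg.inv(X)
c=grab("wrist");s=grab("scene")
h=cv2.cvtColor(c["frame"],cv2.COLOR_BGR2HSV)
g=((h[:,:,2]<110)&(h[:,:,1]<90))[:140,240:345];ys,xs=np.nonzero(g);xs+=240
tl=lambda u,v,z:((I@np.r_[ray(c,u,v,z),1])[:3]*1000).round(1)
u=xs[ys==ys.max()].mean();print(ys.max(),u,"tip",tl(u,ys.max()+1,.015))
a=cv2.resize(s["frame"][200:270,235:335],None,fx=5,fy=4,interpolation=cv2.INTER_CUBIC)
w=cv2.resize(c["frame"],(400,300))
o=np.zeros((590,500,3),np.uint8);o[:280]=a;o[285:585,:400]=w;cv2.imwrite("pics/w5.png",o)
E
```

```text
eef_pos: [0.594, -0.1383, 0.0053]
wrist_force: [-0.6, -1.5, 1.1]
eef_pos: [0.5943, -0.1378, 0.0053]
wrist_force: [-3.2, -4.1, 0.9]
126 291.5 tip [67.6  2.8 -9.8]
```

View pics/w5.png

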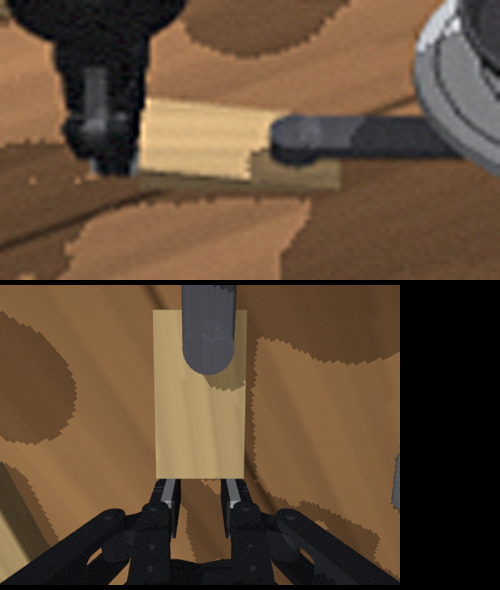

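The push force has risen to about 5 N: the wedge has gone snug under the foot. I'll back off, lift clear and verify.

```bash
python3 -c "
from h import *
print(np.round(status.get_obs()['wrist_force'],2))"
python3 -m handwheel '[[[-0.4,-0.5,0,0,0,0,0],[-0.4,-2,0,0,0,0,0],[-0.4,-4,0,0,0,0,0],[-0.4,-4,0,-5,0,0,0],[-0.4,-4,0,-10,0,0,0],[-0.4,-6,0,-16,0,0,0],[-0.4,-8,0,-20,0,0,0],[-0.4,-8,0,-20,0,0,0]]]'
python3 - <<'E'
from h import *
import pickle
c=grab("wrist");s=grab("scene");t=grab("top")
s0=pickle.load(open("scene.pkl","rb"));t0=pickle.load(open("top.pkl","rb"))
# wheel displacement: image shift of bowl/head patch (scene: whole wheel)
for n,a,b,(x,y,w,hh) in(("scene",s0,s,(318,180,105,115)),("top",t0,t,(140,110,90,130))):
    A,B=[cv2.cvtColor(q["frame"][y:y+hh,x:x+w],cv2.COLOR_BGR2GRAY).astype(np.float32) for q in(a,b)]
    print(n,cv2.phaseCorrelate(A,B,cv2.createHanningWindow((w,hh),cv2.CV_32F)))
    D=cv2.absdiff(a["frame"],b["frame"]).max(2)
    print("changed px in wheel patch",(D[y:y+hh,x:x+w]>40).sum())
a=cv2.resize(s["frame"][190:280,230:430],None,fx=3,fy=3,interpolation=cv2.INTER_CUBIC)
o=np.zeros((590,600,3),np.uint8);o[:270]=a;o[285:585,:400]=cv2.resize(c["frame"],(400,300));cv2.imwrite("pics/w6.png",o)
E
```

```text
[-2.08 -3.87  0.98]
time_s: 7.12
eef_pos: [0.5563, -0.2104, 0.21]
eef_rot: [0.004, 0.864, 0.503, 0.002]
wrist_force: [0.8, 0.4, -0.7]
opening: 0.296
grasp_force: 0.0
scene ((0.05560014168970184, 0.038893209202917944), 0.9821439872553319)
changed px in wheel patch 1
top ((-0.009192214360638218, 0.4820355915215231), 0.9982403332510112)
changed px in wheel patch 2
```

View pics/w6.png

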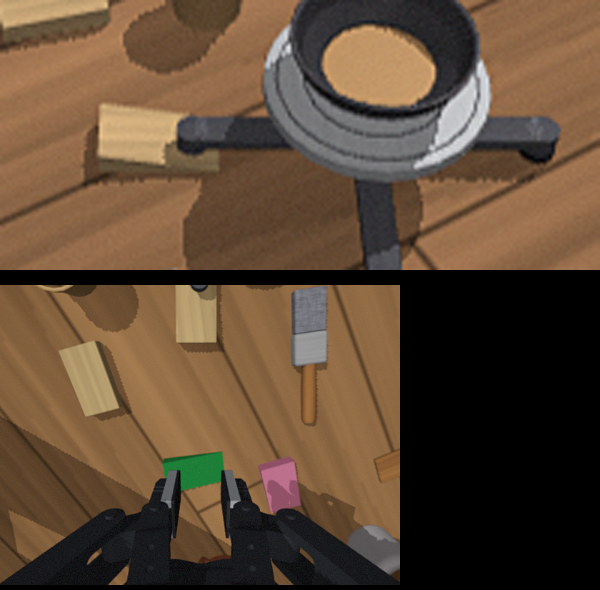

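The wedge sits under the foot at (195,135) in the scene pane. The wheel patch is unchanged, the bystanders are untouched and the hand is clear.

```bash
python3 -c "
from bench import ctrl
print(ctrl.hand_in())"
```

```text
the job is handed in; nothing more can be done
None
```

I pushed the wedge thin end first under the bare foot until the push force rose to about 4–5 N, then backed the hand clear and handed in at about 7 s; the before/after pictures show the wheel unmoved, and I took the force rise as the sign of a snug fit, without a separate rocking test.

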